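Ready the rivet setter over the rivet

TASK

Draw the rivet setter (the steel punch with the broad flat round cap) out of the slanted tool block, turn it upright with the cap on top, and hold it centred over the brass rivet on the anvil with its lower end about 20 mm above the rivet, not touching it, ready for the mallet blow. Leave the other punches in the block and everything else on the bench as they are. Finish while still holding the setter steady there: do not put it down or let go.

Things in the scene. Friction and masses are not known exactly. Their poses are not given: they have to be found in the camera images.
- setter: Square steel rod 14 x 14 mm (x, y), 140 mm long, with a flat cap 34 mm diameter, 10 mm thick on top (150 mm overall, 0.16 to 0.26 kg). Origin: centre of the lower end; z to the cap. Starts in any of the block's holes, 42 mm of it inside, leaning 0.70 rad from vertical (0.76 with the 1 mm play). Bare rod to grip: 42 to 140 mm up; it balances 92 mm up. Fingers in line with the rod jam on the cap.
- ball_punch: Steel punch, square rod 14 x 14 mm with a 22 mm ball on the top, 137 mm overall; in another hole of the block, leaning like the setter; origin at the centre of its lower end, z along the rod upwards. To be left there.
- plain_punch: Plain steel punch, straight square rod 14 x 14 mm, 125 mm long, no head; in the remaining hole; origin and axes as the ball punch. To be left there.
- block: Fixed slanted wooden tool block: foot 120 x 210 x 12 mm with a tilted plate 50 x 200 x 50 mm on it; three square holes 42 mm deep, at y = -66, 0, 66 mm. Origin: centre of the underside, on the table. Holes and punches lean 0.70 rad from vertical to the block's +x. Centre of the plate's upper face: 32 mm along +x, 68 mm up; its highest edge is 84 mm up.
- slab: Fixed dark steel slab 240 (x) x 170 (y) x 30 mm on the table; origin: centre of the underside.
- anvil: Fixed round steel anvil, 50 mm diameter, 18 mm high, on the slab, with a brass rivet standing in its centre; origin: centre of its underside, 30 mm above the table; z up.
- rivet_top (a point): Centre of the rivet's top: the rivet is 8 mm thick with a 13 mm head and stands 10 mm above the anvil's face; this point is 58 mm above the table; z up.
- spare_die: Loose plain steel disc 40 mm diameter, 14 mm high, on the slab, without a rivet; origin: centre of its underside. A bystander.
- mallet: Loose wooden mallet, round head 72 mm diameter, 105 mm high, standing on end, handle 26 mm thick out to 200 mm along its x at mid height; origin: centre under the head. A bystander.
- hammer: Loose hammer lying along its x, handle to -x, 26 mm high, about 260 mm long, head 90 mm across centred 117 mm along +x from the origin; origin: on the table, in line with the handle. A bystander.
- marker: Loose white marker 130 x 15 x 14 mm lying along its x; origin: centre of the underside. A bystander.
- jar: Loose glass jar 64 mm diameter, 75 mm high; origin: centre of the underside. A bystander.
Not all that is in view belongs to the job. Leave any orange look-alike of the setter alone. Leave any green look-alike of the block alone.

How it is judged:
By the outcome, as a careful person would: the job done as asked, in the order asked, and still so for the second after the job is handed in, while the arm keeps its last pose, push and grip.
It also fails if it takes over 38 s, if anything falls off the work surface, if the arm or the gripper's body presses on something with over 40 N, if the wrist force passes 120 N, or if a joint passes its speed limit or range.

ROBOT

A 6-joint arm with a two-finger parallel gripper is mounted at the origin on the work surface. World frame = base frame: x ahead of the robot, y to its left, z up, the work surface at z = 0. Lengths are in m, angles in rad, forces in N, time in s.
With the tool pointing down it reaches from about 0.35 to 0.875 m from the base axis. Payload 4.2 kg.
Tool frame: the origin (TCP) lies between the finger pads; the fingertips stand 19 mm ahead of it and the grasp point (between the pads) is the TCP; x points along the fingers, y is the direction in which the jaws open and shut, and the axes are right-handed (so a half turn about x gives the same grasp; the last joint's range is limited). The gripper opens to 87 mm and grips with 3 to 60 N. Pads are 19 mm wide; open, the fingers measure 117 mm over their backs; the gripper's body (75 mm by 190 mm) begins 51 mm behind the grasp point.
Start: joints at [1.573, 0.385, 0.008, 0, -1.194, -0.259], TCP at [0.159, 0.604, 0.205] pointing down, gripper open.
Joint ranges: [-3.14, 3.14], [-1.21, 2.06], [-1.07, 1.41], [-3.16, 2.05], [-2.99, -0.16], [-3.1, 3.1]. Speed limits (rad/s): [2.79, 2.79, 3.14, 3.14, 3.14, 3.14].

INTERFACE

Orientations are given as a 3x3 rotation matrix whose columns are the frame's x, y, z axes.
In Python, from workcell import move_pose, servo_line, goto_joints, set_gripper, hold, ik, read_camera, get_calibration, IKError, finish_job, get_clock, get_joint_positions, get_joint_velocities, get_joint_torque, get_ee_pos, get_ee_rot, get_contact_force, get_wrist_torque, get_finger_gap gives the robot as it stands. Calls block until the motion is done:
- move_pose(position, orientation): joint-space move of the TCP to a pose.
- servo_line(position, rotation=None, velocity=0.15, force_limit=None): straight line of the TCP; rotation=None keeps the orientation; velocity is the mean speed in m/s. With force_limit (N) it stops when the force on the tool has changed by that much, and returns True; else False.
- goto_joints(angles): joint-space move.
- set_gripper(opening, force=None): finger opening in m; force is the grip in N (None keeps the last); returns when the fingers have stopped.
- hold(seconds).
- ik(position, orientation): joint angles nearest the present ones, or None.
- read_camera(name): name is "scene" or "side" or "wrist"; returns the picture (420x560x3 uint8, red, green, blue); there is no depth.
- get_calibration(name): a dict with "camera_matrix" (3x3 intrinsics, pixels), "origin" and "rotation" of the camera in the world; the wrist camera has in their place "tool_from_camera" (4x4, takes a point from camera to tool coordinates, whose origin is the TCP and whose axes are the tool frame's). Camera axes: x right, y up, looking along -z (the intrinsics and any distortion apply to the point x, -y, -z); pixel columns grow to the right and rows downward; lengths in m; the calibration is good to about 2 mm. A picture is of the moment at which its call begins: read the wrist's pose just before it. get_calibration takes no time and is no camera call.
A pose or a line that the arm cannot do raises IKError and nothing moves.
- finish_job(): hands the job in, once; it reports no verdict.
Readings, each from a call of its own:
- get_clock(): time.
- get_joint_positions(): joint angles.
- get_joint_velocities(): joint speeds.
- get_joint_torque(): joint torques, N m.
- get_ee_pos(): TCP position.
- get_ee_rot(): TCP orientation.
- get_contact_force(): force on the tool from outside, world axes, zero at the start.
- get_wrist_torque(): the same for the moment, N m.
- get_finger_gap(): finger opening in m.
Only numpy, scipy, OpenCV 4.12 (cv2) and the standard library are available. Lean on these libraries where they do the work, as an engineer would, in place of code of your own. Each camera call takes 0.05 s, during which the arm holds its last target. There are 200 camera calls.

## Working session

There is one attempt and no reset: what is moved stays moved. The work goes in short steps, each a Python script; the robot and the scene stay as the last script left them, time stands still between calls to the robot, and variables do not carry over. Pictures are saved under pics/ and viewed, about 8 in all and at most 12, crops included, and the job is handed in when it is done.

```bash
ls; mkdir -p pics; python3 - <<'E'
from workcell import *
import cv2,numpy as np
np.set_printoptions(precision=4,suppress=True)
for n in("scene","side"):
    im=read_camera(n); cv2.imwrite(f"pics/{n}0.png",cv2.resize(im[:,:,::-1],(800,600),interpolation=cv2.INTER_CUBIC)); print(n,get_calibration(n))
im=read_camera("wrist"); cv2.imwrite("pics/wrist0.png",im[:,:,::-1]);print(get_calibration("wrist"),get_clock(),get_ee_rot(),get_contact_force())
E
```

```text
pics
scene {'camera_matrix': array([[415.512 ,   0.    , 276.4715],
       [  0.    , 415.512 , 213.2383],
       [  0.    ,   0.    ,   1.    ]]), 'origin': array([ 0.8549, -0.6766,  0.7335]), 'rotation': array([[ 0.871 , -0.3308,  0.3631],
       [ 0.4909,  0.5587, -0.6685],
       [ 0.0183,  0.7605,  0.6491]])}
side {'camera_matrix': array([[418.0356,   0.    , 280.8272],
       [  0.    , 418.0356, 211.1105],
       [  0.    ,   0.    ,   1.    ]]), 'origin': array([0.295 , 0.6932, 0.9808]), 'rotation': array([[-0.9611,  0.2203, -0.1668],
       [-0.2762, -0.7522,  0.5982],
       [ 0.0063,  0.621 ,  0.7838]])}
{'camera_matrix': array([[336.0331,   0.    , 279.3423],
       [  0.    , 336.0331, 211.1125],
       [  0.    ,   0.    ,   1.    ]]), 'tool_from_camera': array([[ 0.0001,  0.2438, -0.9698, -0.1803],
       [ 1.    ,  0.001 ,  0.0004,  0.0001],
       [ 0.0011, -0.9698, -0.2438, -0.067 ],
       [ 0.    ,  0.    ,  0.    ,  1.    ]])} 0.15 [[-0.0003 -0.2541 -0.9672]
 [-0.0016 -0.9672  0.2541]
 [-1.      0.0017 -0.0001]] [0.8604 0.0915 0.2356]
```

View pics/scene0.png

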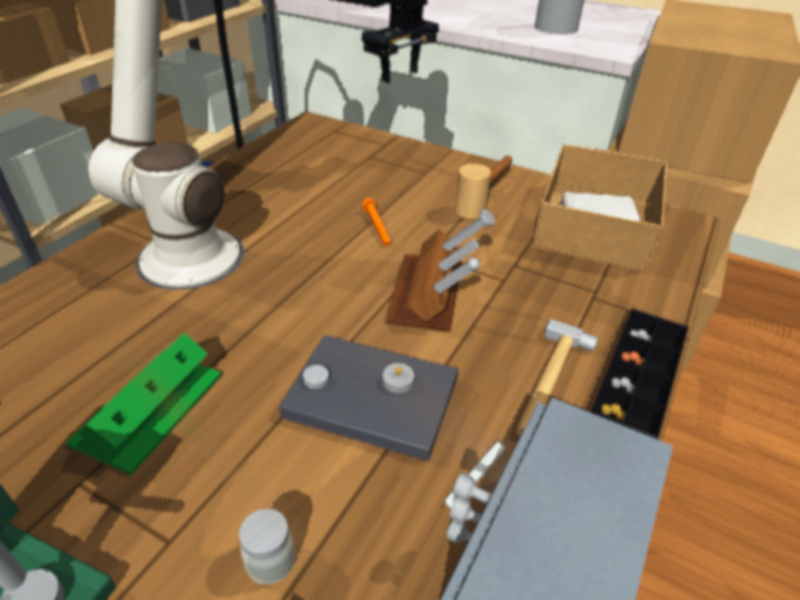

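View pics/side0.png

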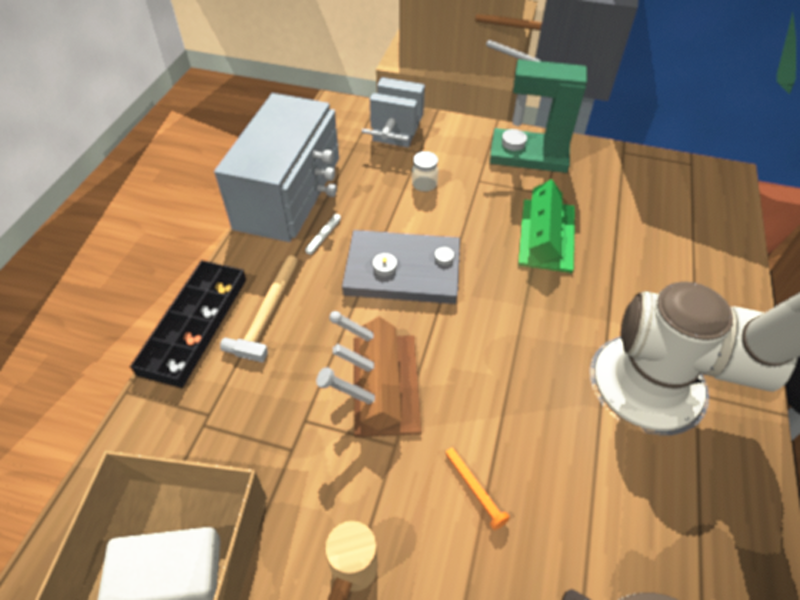

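The scene view shows the setter at about (487,219), with its flat cap, in the hole nearest the mallet. The plain punch is in the middle and the ball punch is nearest the slab. The anvil with the rivet is at (398,375). In the side view the setter cap is at (325,379) and the rivet at (385,262). Next I'll enlarge crops of these areas.

```bash
python3 - <<'E'
import cv2,numpy as np
from workcell import *
def crop(n,u,v,w,h,s,o):
    im=np.mean([read_camera(n) for _ in range(1)],0).astype(np.uint8)[:,:,::-1]
    c=cv2.resize(im[v:v+h,u:u+w],None,fx=s,fy=s,interpolation=cv2.INTER_CUBIC)
    for k in range(0,w,10): cv2.line(c,(k*s,0),(k*s,12 if k%50==0 else 6),(0,255,255),1)
    for k in range(0,h,10): cv2.line(c,(0,k*s),(12 if k%50==0 else 6,k*s),(0,255,255),1)
    cv2.imwrite(o,c)
crop("scene",190,140,160,150,4,"pics/sc.png")   # 640x600
crop("side",210,150,130,160,4 if 0 else 3,"pics/x.png")
crop("side",215,155,115,150,4,"pics/sd.png")
E
```

```text
(no output)
```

View pics/sc.png

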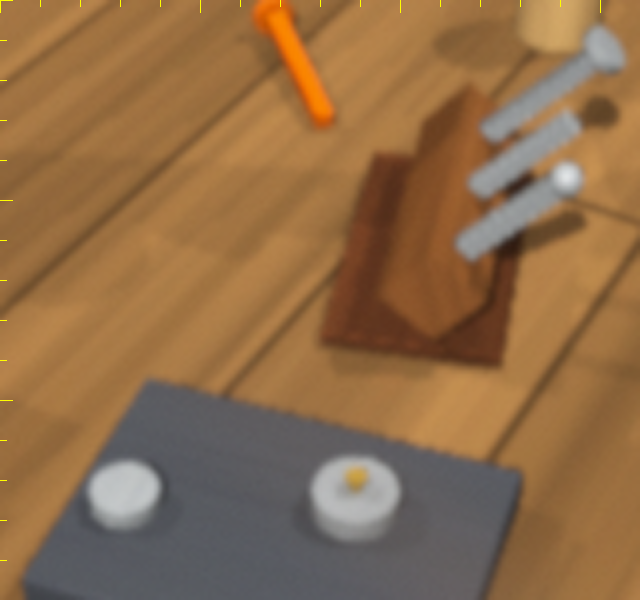

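View pics/sd.png

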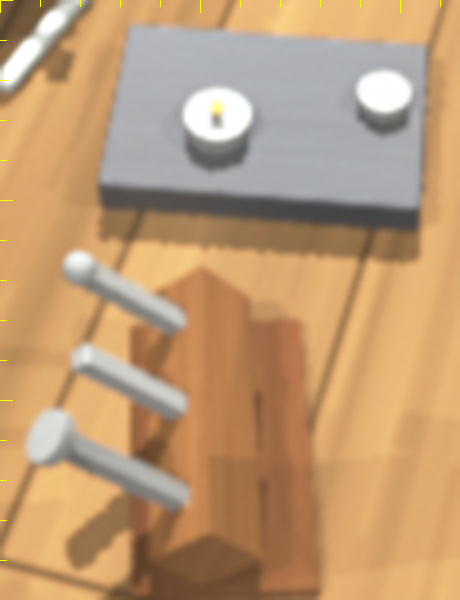

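Read-offs from the crops (4× scale):

| Point | Scene crop | Side crop |
|---|---|---|
| Setter cap | (606,46) | (48,438) |
| Rod mouth | (489,131) | (180,496) |
| Rivet top | (356,474) | (216,106) |

I'll fit the block pose and the lean to all the points together.

```bash
cat > h.py <<'E'
import numpy as np,cv2
from scipy.optimize import least_squares
from workcell import *
np.set_printoptions(precision=4,suppress=True)
def proj(n,P):
    c=get_calibration(n)
    if n=="wrist":
        T=c["tool_from_camera"];R0=get_ee_rot();R=R0@T[:3,:3];o=get_ee_pos()+R0@T[:3,3]
    else: R,o=c["rotation"],c["origin"]
    p=(np.atleast_2d(P)-o)@R; p=p*[1,-1,-1]; q=p@c["camera_matrix"].T
    return q[:,:2]/q[:,2:]
E
python3 - <<'E'
from h import *
S=lambda u,v:np.array([190+u/4,140+v/4]); D=lambda u,v:np.array([215+u/4,155+v/4])
obs=[("scene",[S(606,46),S(489,131),S(570,123),S(480,187),S(567,177),S(467,248)]),
     ("side",[D(48,438),D(180,496),D(84,357),D(180,408),D(78,267),D(180,322)])]
def pts(p):
    x,y,yaw,lean=p; Rz=cv2.Rodrigues(np.array([0,0,yaw]))[0]
    P=[]
    a=np.array([np.sin(lean),0,np.cos(lean)])
    for h,L in((66,108),(0,83),(-66,84)):
        m=np.array([.032,h/1e3,.068]); P+=[m+a*L/1e3,m]
    return np.array(P)@Rz.T+[x,y,0]
f=lambda p:np.concatenate([(proj(n,pts(p))-np.array(o)).ravel() for n,o in obs])
r=least_squares(f,[.5,.1,0,.73],loss='soft_l1');print(r.x);print(f(r.x).reshape(2,-1,2))
print(pts(r.x)[:2])
rv=[("scene",S(356,474)),("side",D(216,106))]
g=lambda P:np.concatenate([(proj(n,P)[0]-o) for n,o in rv])
q=least_squares(g,[.5,-.2,.058]);print(q.x,q.fun)
q=least_squares(lambda P:g([P[0],P[1],.058]),[.5,-.2]);print(q.x,q.fun)
E
```

```text
[0.4712 0.1422 0.3426 0.7737]
[[[ 0.4068 -0.5855]
  [-0.6952 -1.0488]
  [ 0.4406 -1.1434]
  [-1.0586 -1.2179]
  [-0.3107  0.1715]
  [-0.6654 -1.3489]]

 [[-0.3626 -0.6979]
  [ 0.2986 -0.4108]
  [-1.0345 -0.1871]
  [-0.5319 -1.103 ]
  [ 0.3037  0.6158]
  [-1.3015 -0.6295]]]
[[0.5502 0.2405 0.1453]
 [0.4792 0.2151 0.068 ]]
[ 0.5569 -0.1113  0.0559] [ 0.0016  0.0002  0.0021 -0.0003]
[ 0.5572 -0.1117] [ 0.0376 -0.4591 -0.06   -0.6081]
```

```bash
cat >> h.py <<'E'
bx,by,yaw,lean=.4712,.1422,.3426,.765
M=np.array([.4792,.2151,.068]); RV=np.array([.5570,-.1114,.058])
def axis(l,y): return np.array([np.sin(l)*np.cos(y),np.sin(l)*np.sin(y),np.cos(l)])
def tool(l,y,d,flip=1):   # rod leaning l toward heading y, tool x tilted d from perpendicular toward -rod
    a=axis(l,y); f=axis(l+np.pi/2,y); x=np.cos(d)*f-np.sin(d)*a
    j=flip*np.array([-np.sin(y),np.cos(y),0]); return np.column_stack([x,j,np.cross(x,j)])
E
python3 - <<'E'
from h import *
c=get_calibration("side");d=c["rotation"]@[(245-280.8)/418,-(384-211.1)/418,-1];o=c["origin"];print("mallet",o+d*(.105-o[2])/d[2])
G=M+.042*axis(lean,yaw)
for d in(0,.2,.35,.5):
  for fl in(1,-1):
    R=tool(lean,yaw,d,fl); print(d,fl,"pre",ik(G-.1*R[:,0],R),"g",ik(G,R),"out",ik(G+.06*axis(lean,yaw)+[0,0,.06],R))
    for fy in(-.4,-.2,0,.3):
      R=tool(0,fy,d,fl); print("   fin",fy,ik(RV+[0,0,.02+.084],R),ik(RV+[0,0,.02+.184],R))
E
```

```text
mallet [0.4279 0.4716 0.105 ]
0 1 pre None g None out None
   fin -0.4 None None
   fin -0.2 [-0.7676  0.8509 -1.0458 -2.5492 -1.8442  1.7505] [-0.7711  0.3427 -0.9875 -2.5572 -1.3689  1.4389]
   fin 0 [-0.8602  0.7455 -0.8861 -2.2805 -1.6104  1.6169] [-0.8446  0.3171 -0.8256 -2.2503 -1.2915  1.242 ]
   fin 0.3 [-0.8797  0.6556 -0.6369 -1.9482 -1.4659  1.3125] [-0.8611  0.3473 -0.5946 -1.9085 -1.3342  0.9823]
0 -1 pre None g None out None
   fin -0.4 None None
   fin -0.2 [-0.7676  0.8509 -1.0458 -2.5492 -1.8442 -1.3911] [-0.7711  0.3427 -0.9875 -2.5572 -1.3689 -1.7027]
   fin 0 [-0.8602  0.7455 -0.8861 -2.2805 -1.6104 -1.5247] [-0.8446  0.3171 -0.8256 -2.2503 -1.2915 -1.8996]
   fin 0.3 [-0.8797  0.6556 -0.6369 -1.9482 -1.4659 -1.8291] [-0.8611  0.3473 -0.5946 -1.9085 -1.3342 -2.1593]
0.2 1 pre None g None out None
   fin -0.4 None [-0.5826  0.1131 -1.0101 -2.918  -0.9319  1.4727]
   fin -0.2 [-0.7618  0.5185 -1.0116 -2.5749 -1.3364  1.5485] [-0.7031  0.0782 -0.8388 -2.4413 -0.8232  1.1594]
   fin 0 [-0.827   0.4637 -0.8405 -2.2546 -1.1956  1.3609] [-0.7374  0.0933 -0.6927 -2.0857 -
[... 1941 characters left out ...]
     0.1567 -0.7436 -2.3468 -0.4994  1.041 ] None
   fin 0 [-0.5691  0.1606 -0.6053 -1.9102 -0.5253  0.685 ] None
   fin 0.3 [-0.5921  0.2256 -0.4745 -1.5537 -0.7522  0.5129] [-0.4634  0.0295 -0.3801 -1.2714 -0.688   0.05  ]
0.5 -1 pre [ 0.8138  0.066  -0.5686  0.2208 -0.674   0.9449] g [ 0.7708  0.2377 -0.6769  0.3301 -0.396   0.8541] out [ 0.747   0.1846 -0.3912  0.1805 -0.7207  1.0471]
   fin -0.4 [-0.5574  0.1903 -0.9466 -2.9106 -0.6445 -1.6807] None
   fin -0.2 [-0.6     0.1567 -0.7436 -2.3468 -0.4994 -2.1006] None
   fin 0 [-0.5691  0.1606 -0.6053 -1.9102 -0.5253 -2.4566] None
   fin 0.3 [-0.5921  0.2256 -0.4745 -1.5537 -0.7522 -2.6286] [-0.4634  0.0295 -0.3801 -1.2714 -0.688  -3.0916]
```

```bash
python3 - <<'E'
from h import *
L=.090
G=M+(L-.042)*axis(lean,yaw)
for d in(.4,.5,.6):
    R=tool(lean,yaw,d); g=ik(G,R);p=ik(G-.1*R[:,0],R);o=ik(G+.07*axis(lean,yaw)+[0,0,.06],R)
    print(d,"pre",p,"g",g,"out",o)
    for fy in np.arange(-3,3.2,.3):
      R=tool(0,fy,d); q=ik(RV+[0,0,.02+L],R);u=ik(RV+[0,0,.08+L],R)
      if q is not None and o is not None: print("   fin %.1f"%fy,q,None if u is None else np.abs(u-q).max(), "dq",np.array(q)-o)
E
```

```text
0.4 pre [ 0.8365  0.0112 -0.7105  0.3863 -0.5197 -2.3695] g None out [ 0.755   0.1506 -0.4699  0.2864 -0.5945 -2.1924]
   fin -3.0 [ 0.1067  0.9615  0.4791  0.0416 -2.2585  1.6108] 0.09552225495058808 dq [-0.6484  0.8109  0.949  -0.2448 -1.664   3.8032]
   fin -2.7 [ 0.2078  0.9101  0.2896  0.2494 -2.0973  1.7905] 0.08883206450252779 dq [-0.5472  0.7595  0.7595 -0.0371 -1.5029  3.9829]
   fin -2.4 [ 0.3024  0.8357  0.0676  0.4277 -1.9061  1.9006] 0.08526460359778976 dq [-0.4527  0.6851  0.5376  0.1412 -1.3116  4.093 ]
   fin -2.1 [ 0.3869  0.746  -0.1758  0.6013 -1.7025  1.9511] 0.0834158580433515 dq [-0.3681  0.5954  0.2941  0.3149 -1.1081  4.1435]
   fin -1.8 [ 0.4511  0.6459 -0.4331  0.8006 -1.5011  1.9477] 0.08189204765473956 dq [-0.3039  0.4953  0.0368  0.5141 -0.9066  4.14  ]
   fin -1.5 [ 0.4705  0.5389 -0.6933  1.0672 -1.3199  1.8922] 0.11459341781324461 dq [-0.2845  0.3883 -0.2234  0.7808 -0.7255  4.0845]
   fin -1.2 [ 0.3907  0.4307 -0.9318  1.4643 -1.184   1.7959] 0.15553747430531573 dq [-0.3643  0.2801 -0.4619  1.1778 -0.5896  3.9883]
   fin -0.3 [-0.6422  0.2369 -0.9383 
[... 6524 characters left out ...]
0.4072 -0.9684 -0.7223  2.5508]
   fin 1.8 [-0.3822  0.6775  0.3261 -0.7727 -1.824   0.6532] 0.08483080148651911 dq [-1.1004  0.4368  0.5598 -0.868  -0.9172  2.6513]
   fin 2.1 [-0.295   0.7582  0.454  -0.6614 -1.9921  0.7813] 0.09321336894408372 dq [-1.0132  0.5174  0.6877 -0.7567 -1.0853  2.7793]
   fin 2.4 [-0.1974  0.8221  0.5398 -0.5242 -2.1187  0.949 ] 0.10216000741760567 dq [-0.9156  0.5813  0.7735 -0.6196 -1.2119  2.9471]
   fin 2.7 [-0.0935  0.8633  0.564  -0.3512 -2.1832  1.1611] 0.10878135406222089 dq [-0.8117  0.6226  0.7976 -0.4465 -1.2764  3.1592]
   fin 3.0 [ 0.0108  0.8756  0.5147 -0.1523 -2.1698  1.398 ] 0.1091777774793834 dq [-0.7074  0.6349  0.7484 -0.2476 -1.2631  3.3961]
```

```bash
cat >> h.py <<'E'
L=.090; dl=.55
G=M+(L-.042)*axis(lean,yaw); RG=tool(lean,yaw,dl)
E
python3 - <<'E'
from h import *
set_gripper(.05,45)
move_pose(G-.1*RG[:,0],RG)
print(get_clock(),get_ee_pos())
a=axis(lean,yaw);P=[M,M+.098*a,M+.108*a]
pj=proj("wrist",P);print(pj)
im=read_camera("wrist")[:,:,::-1].copy()
im=cv2.resize(im,(784,588),interpolation=cv2.INTER_CUBIC)
for p in pj: cv2.drawMarker(im,tuple(int(v) for v in p*1.4),(0,0,255),0,10,1)
cv2.imwrite("pics/w1.png",im)
E
```

```text
3.0333 [0.4868 0.2184 0.1996]
[[279.3844 154.2615]
 [279.377  263.4185]
 [279.3762 275.884 ]]
```

View pics/w1.png

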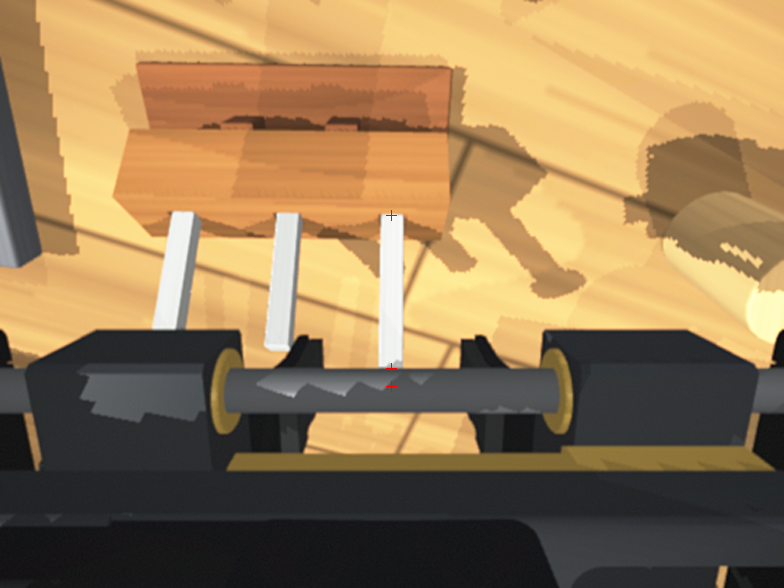

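The wrist view shows the setter rod at column 391, midway between the fingers at 322 and 461. Its mouth at (391,215) is where the fit predicted. I'll approach and grip.

```bash
python3 - <<'E'
from h import *
print(servo_line(G,velocity=.06,force_limit=8),get_ee_pos()-G)
set_gripper(0,50)
print(get_finger_gap(),get_contact_force(),get_wrist_torque(),get_clock())
a=axis(lean,yaw)
print(servo_line(G+.012*a,velocity=.03,force_limit=25),get_contact_force(),get_finger_gap(),get_clock())
im=read_camera("side")[:,:,::-1];cv2.imwrite("pics/s2.png",cv2.resize(im[100:350,150:400],(600,600),interpolation=cv2.INTER_CUBIC))
E
```

```text
False [0.0001 0.0002 0.0004]
0.0002518926140996949 [ 0.4677  0.5237 -1.3681] [-0.0893  0.348  -0.0084] 5.9583
False [ 1.0014 -0.9527 -0.607 ] 0.0005866387492329142 6.5083
```

View pics/s2.png

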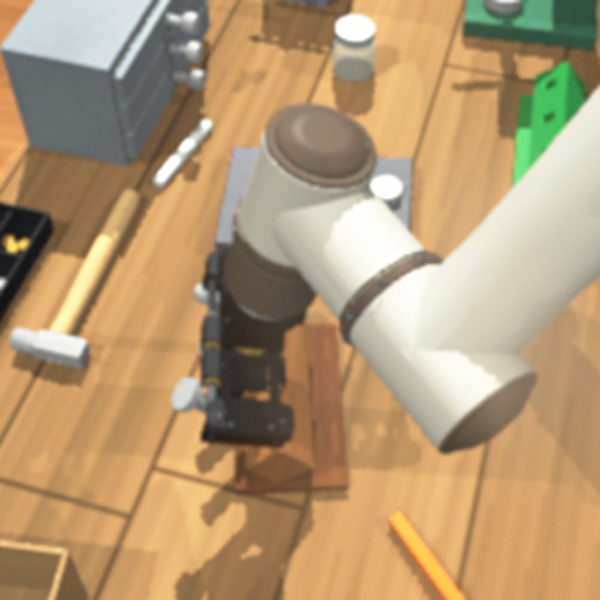

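The gap closed to zero, so the fingers missed the rod. I'll look from the wrist and scene cameras before moving again.

```bash
python3 - <<'E'
from h import *
a=axis(lean,yaw);P=[M,M+.098*a,M+.108*a,get_ee_pos(),get_ee_pos()+.019*get_ee_rot()[:,0]]
def v(n,u,vv,w,h,s,o):
    pj=(proj(n,P)-[u,vv])*s
    im=read_camera(n)[:,:,::-1]
    im=cv2.resize(im[vv:vv+h,u:u+w],None,fx=s,fy=s,interpolation=cv2.INTER_CUBIC)
    for i,p in enumerate(pj): cv2.drawMarker(im,tuple(int(t) for t in p),(0,0,255) if i<3 else (255,0,255),0,8,1)
    return im
a1=v("wrist",180,100,200,200,2,0);a2=v("scene",290,110,80,120,5,0)
print(proj("wrist",P))
a1=cv2.resize(a1,(400,400)); a1=cv2.copyMakeBorder(a1,0,200,0,0,0)
cv2.imwrite("pics/m3.png",np.hstack([a1,a2]))
E
```

```text
[[280.2706 150.9543]
 [280.5187 316.365 ]
 [280.5486 336.3288]
 [280.2771 245.8772]
 [280.2116 235.3476]]
```

View pics/m3.png

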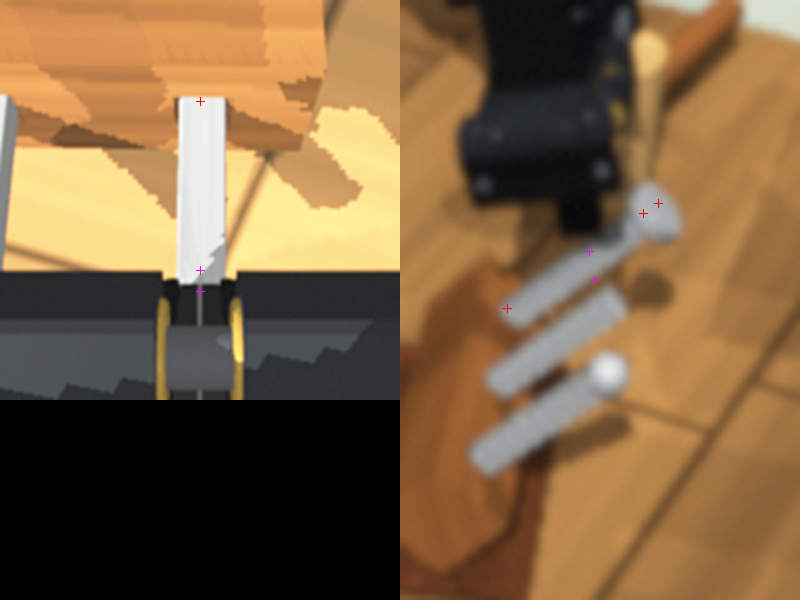

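The scene crop shows the closed fingertips ending on the rod's near side, around (583,235). The reported tip projects to about (595,280), so the fingers look roughly 25 mm short of nominal. I'll open and compare the gripper with its nominal outline.

```bash
python3 - <<'E'
from h import *
set_gripper(.05); print("gap",get_finger_gap())
servo_line(G-.04*RG[:,0],velocity=.06)
p=get_ee_pos();R=get_ee_rot()
print(p-(G-.04*RG[:,0]),np.abs(R-RG).max())
W=lambda x,y,z:p+R@[x,y,z]
segs=[]
for s in(1,-1):
    for z in(-.0095,.0095): segs.append((W(.019,s*.025,z),W(-.04,s*.025,z),(255,0,255)))
    segs.append((W(.019,s*.025,-.0095),W(.019,s*.025,.0095),(255,0,255)))
c=[W(-.051,y,z) for y,z in((-.095,-.0375),(.095,-.0375),(.095,.0375),(-.095,.0375))]
for i in range(4): segs.append((c[i],c[(i+1)%4],(0,255,255)))
def v(n,u,vv,w,h,s):
    im=read_camera(n)[:,:,::-1]
    im=cv2.resize(im[vv:vv+h,u:u+w],None,fx=s,fy=s,interpolation=cv2.INTER_CUBIC)
    for A,B,col in segs:
        q=((proj(n,[A,B])-[u,vv])*s).astype(int); cv2.line(im,tuple(map(int,q[0])),tuple(map(int,q[1])),col,1)
    return im
cv2.imwrite("pics/m4.png",np.hstack([v("scene",280,80,100,145,4),v("wrist",180,140,200,290,2)[:580]]))
print(get_clock())
E
```

```text
gap 0.04996116380571508
[-0.0001 -0.      0.0001] 0.0002491753740319902Traceback (most recent call last):
  File "<stdin>", line 19, in <module>
    return _nx.concatenate(arrs, 1, dtype=dtype, casting=casting)
           ~~~~~~~~~~~~~~~^^^^^^^^^^^^^^^^^^^^^^^^^^^^^^^^^^^^^^^
ValueError: all the input array dimensions except for the concatenation axis must match exactly, but along dimension 0, the array at index 0 has size 580 and the array at index 1 has size 560
```

```bash
python3 - <<'E'
from h import *
p=get_ee_pos();R=get_ee_rot()
W=lambda x,y,z:p+R@[x,y,z]
segs=[]
for s in(1,-1):
    for z in(-.0095,.0095): segs.append((W(.019,s*.025,z),W(-.04,s*.025,z),(255,0,255)))
    segs.append((W(.019,s*.025,-.0095),W(.019,s*.025,.0095),(255,0,255)))
c=[W(-.051,y,z) for y,z in((-.095,-.0375),(.095,-.0375),(.095,.0375),(-.095,.0375))]
for i in range(4): segs.append((c[i],c[(i+1)%4],(0,255,255)))
def v(n,u,vv,w,h,s):
    im=read_camera(n)[:,:,::-1]
    im=cv2.resize(im[vv:vv+h,u:u+w],None,fx=s,fy=s,interpolation=cv2.INTER_CUBIC)
    for A,B,col in segs:
        q=((proj(n,[A,B])-[u,vv])*s).astype(int); cv2.line(im,tuple(map(int,q[0])),tuple(map(int,q[1])),col,1)
    return im
cv2.imwrite("pics/m4.png",np.hstack([v("scene",280,80,100,140,4),v("wrist",180,140,200,280,2)]))
print(get_clock())
E
```

```text
8.65
```

View pics/m4.png

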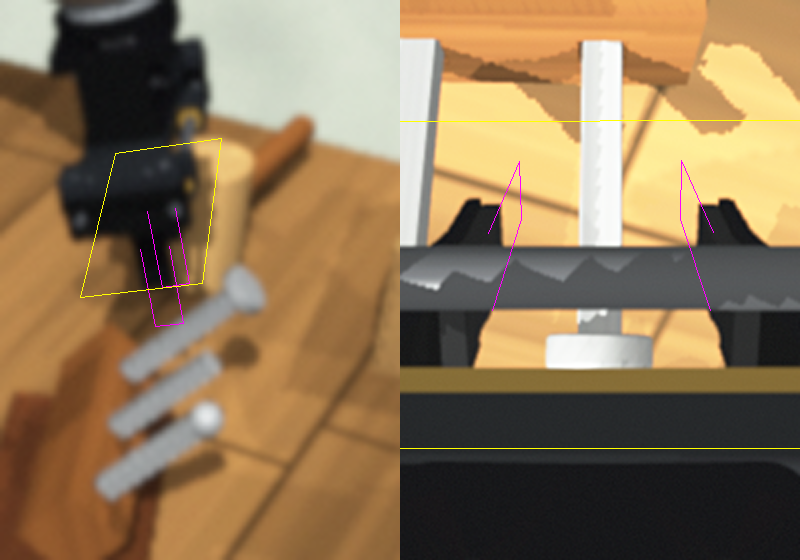

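The wrist and scene views agree: the real fingers and body sit about 28 mm further back than the nominal outline. Fingertips show at about row 205 against 162 predicted. I'll advance that much further under a force guard and close again.

```bash
python3 - <<'E'
from h import *
a=axis(lean,yaw)
print(servo_line(G+.027*RG[:,0],velocity=.05,force_limit=8),(get_ee_pos()-G)@RG,get_contact_force())
set_gripper(0,20)
print("gap",get_finger_gap(),get_contact_force(),get_wrist_torque(),get_clock())
if get_finger_gap()<.01: set_gripper(.05)
E
```

```text
False [0.0267 0.0001 0.0003] [-0.3743  0.0439  0.3919]
gap 0.01365733740351817 [-1.8144  0.5186 -0.1962] [ 0.3583  0.6837 -0.0282] 10.85
```

```bash
python3 - <<'E'
from h import *
a=axis(lean,yaw)
set_gripper(.03)
print(servo_line(G+.034*RG[:,0],velocity=.04,force_limit=6),(get_ee_pos()-G)@RG,get_contact_force())
set_gripper(0,50)
p0=get_ee_pos(); f0=get_contact_force()
print("gap",get_finger_gap(),f0,get_wrist_torque(),get_clock())
print(servo_line(p0+.015*a,velocity=.04,force_limit=30),get_contact_force(),get_finger_gap())
print(servo_line(p0+.06*a,velocity=.06,force_limit=30),get_contact_force(),get_wrist_torque(),get_finger_gap(),get_clock())
im1=cv2.resize(read_camera("scene")[:,:,::-1][80:220,280:380],None,fx=4,fy=4,interpolation=cv2.INTER_CUBIC)
im2=cv2.resize(read_camera("wrist")[:,:,::-1][140:420,180:380],None,fx=2,fy=2)
cv2.imwrite("pics/m5.png",np.hstack([im1,im2]))
E
```

```text
False [ 0.0345 -0.0002 -0.0004] [ 0.3392 -0.5169 -0.1171]
gap 0.013369311540956021 [ 0.2537  1.0739 -0.5188] [ 0.1393  0.5221 -0.0279] 12.2583
False [ 0.3194 -0.4983  0.7324] 0.013198769536740788
False [-0.1294 -0.4725 -2.334 ] [-0.1791  0.4933  0.0196] 0.013573761460113994 13.6833
```

View pics/m5.png

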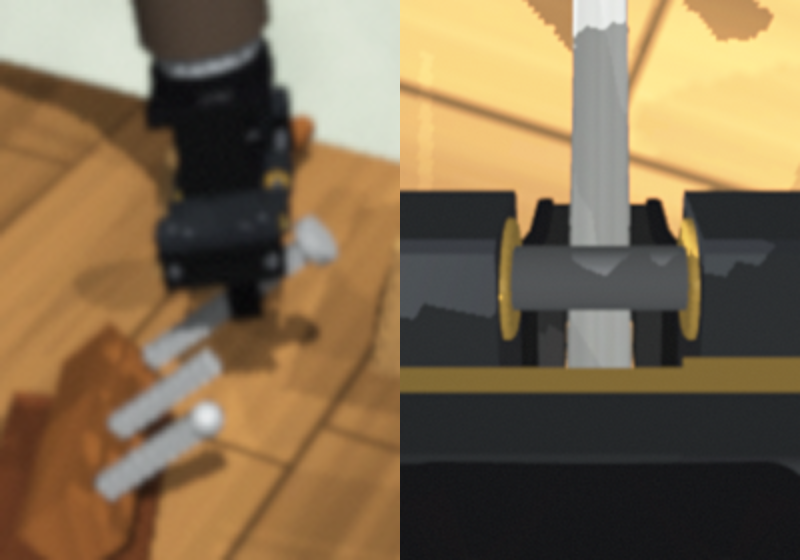

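The scene crop shows the setter drawn clear of its hole, gripped at about (245,300), with the other punches still in place. The wrist view shows the rod square between the pads. Next I'll plan the lift and the carry.

```bash
cat >> h.py <<'E'
aG=axis(lean,yaw)
E_t=RG.T@(M-.042*aG-(G+.0342*RG[:,0]))   # lower end in tool frame
E
python3 - <<'E'
from h import *
from scipy.spatial.transform import Rotation as Ro, Slerp
p=get_ee_pos();R=get_ee_rot(); print(p,E_t,p+R@E_t)
pu=p+[0,0,.10]; print("up",ik(pu,RG))
for fy in(.3,.6,.9,1.2,1.5):
    RF=tool(0,fy,dl)
    A=RV+[0,0,.12]-RF@E_t; F=RV+[0,0,.02]-RF@E_t
    s=Slerp([0,1],Ro.from_matrix([RG,RF]))
    ok=[ik(pu+(A-pu)*t,s(t).as_matrix()) for t in np.linspace(0,1,9)]
    print(fy,F,ik(A,RF),ik(F,RF));print("   ",[None if q is None else list(np.round(q[3:],2)) for q in ok])
E
```

```text
[0.5573 0.2429 0.1126] [ 0.0128 -0.     -0.0767] [0.4904 0.2191 0.0809]
up [ 0.7277  0.219  -0.2861  0.1289 -0.832  -2.0316]
0.3 [ 0.5849 -0.1028  0.1501] [-0.36    0.0681 -0.3439 -1.19   -0.5981 -0.0657] [-0.4964  0.252  -0.4237 -1.5135 -0.6566  0.4184]
    [[np.float64(0.13), np.float64(-0.83), np.float64(-2.03)], [np.float64(0.18), np.float64(-0.69), np.float64(-2.03)], [np.float64(0.23), np.float64(-0.55), np.float64(-2.02)], [np.float64(0.28), np.float64(-0.4), np.float64(-2.0)], [np.float64(0.28), np.float64(-0.26), np.float64(-1.93)], [np.float64(0.1), np.float64(-0.17), np.float64(-1.68)], [np.float64(-0.43), np.float64(-0.25), np.float64(-1.05)], [np.float64(-0.9), np.float64(-0.42), np.float64(-0.45)], [np.float64(-1.19), np.float64(-0.6), np.float64(-0.07)]]
0.6 [ 0.5811 -0.0949  0.1501] [-0.47    0.1706 -0.2253 -1.1615 -0.953   0.1196] [-0.524   0.3324 -0.3049 -1.3152 -0.9184  0.4223]
    [[np.float64(0.13), np.float64(-0.83), np.float64(-2.03)], [np.float64(0.14), np.float64(-0.7), np.float64(-1.95)], [np.float64(0.11), np.float64(-0.57), np.float64(-1.83)], [np.float64(
[... 1611 characters left out ...]
01), np.float64(-1.5), np.float64(0.34)]]
1.5 [ 0.5591 -0.0823  0.1501] [-0.4384  0.4964  0.2225 -0.9359 -1.725   0.4295] [-0.4357  0.6071  0.1351 -0.9221 -1.6041  0.5872]
    [[np.float64(0.13), np.float64(-0.83), np.float64(-2.03)], [np.float64(0.0), np.float64(-0.74), np.float64(-1.72)], [np.float64(-0.21), np.float64(-0.73), np.float64(-1.31)], [np.float64(-0.46), np.float64(-0.81), np.float64(-0.86)], [np.float64(-0.66), np.float64(-0.97), np.float64(-0.45)], [np.float64(-0.79), np.float64(-1.16), np.float64(-0.14)], [np.float64(-0.87), np.float64(-1.35), np.float64(0.1)], [np.float64(-0.91), np.float64(-1.54), np.float64(0.28)], [np.float64(-0.94), np.float64(-1.72), np.float64(0.43)]]
```

```bash
python3 - <<'E'
from h import *
p=get_ee_pos()
servo_line(p+[0,0,.10],velocity=.12)
RF=tool(0,.9,dl)
servo_line(RV+[0,0,.12]-RF@E_t,RF,velocity=.1)
servo_line(RV+[0,0,.035]-RF@E_t,velocity=.06); hold(.3)
print(get_clock(),get_finger_gap(),get_contact_force())
top=RV+[0,0,.035]
P=[RV,top,top+[0,0,.15]]
print(proj("scene",P),proj("side",P))
o=[]
for n,u,v in(("scene",225,150),("side",210,110)):
    c=cv2.resize(read_camera(n)[:,:,::-1][v:v+140,u:u+100],None,fx=4,fy=4,interpolation=cv2.INTER_CUBIC)
    for k in range(0,100,10): cv2.line(c,(k*4,0),(k*4,12 if k%50==0 else 6),(0,255,255),1)
    o.append(c)
cv2.imwrite("pics/m6.png",np.hstack(o))
E
```

```text
20.125 0.0137934654166535 [-0.7594  0.1846 -2.0482]
[[279.0224 257.9052]
 [279.3812 246.7657]
 [281.1482 191.8979]] [[268.98   180.9895]
 [268.7893 172.8705]
 [267.8647 133.5013]]
```

View pics/m6.png

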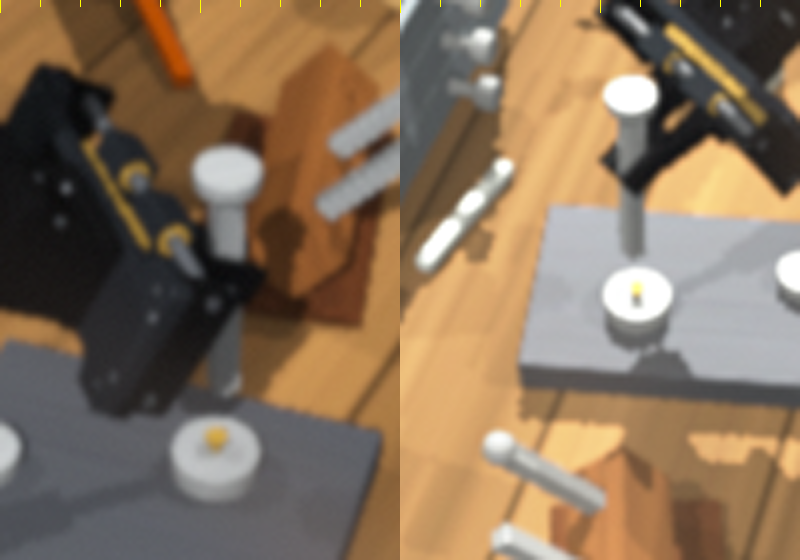

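In both views the setter is upright with its cap on top, over the anvil. Its lower end is at scene-crop (226,390) against (217,387) predicted, so it is a few mm off. I'll descend to 20 mm and measure closer, including the wrist camera, which looks across the other two.

```bash
python3 - <<'E'
from h import *
RF=tool(0,.9,dl)
servo_line(RV+[0,0,.022]-RF@E_t,velocity=.05); hold(.2)
print(get_clock())
top=RV+[0,0,.022]
P=[RV,top,top+[0,0,.14],top+[0,0,.15]]
o=[]
for n,u,v,w,h,s in(("scene",262,185,36,85,7),("side",250,122,36,72,7),("wrist",240,40,80,160,3.5)):
    c=cv2.resize(read_camera(n)[:,:,::-1][v:v+h,u:u+w],None,fx=s,fy=s,interpolation=cv2.INTER_CUBIC)
    print(n,((proj(n,P)-[u,v])*s).round(0).tolist())
    for k in range(0,w,10): cv2.line(c,(int(k*s),0),(int(k*s),6),(0,0,255),1)
    for k in range(0,h,10): cv2.line(c,(0,int(k*s)),(6,int(k*s)),(0,0,255),1)
    o.append(cv2.copyMakeBorder(c,0,600-c.shape[0],0,0,0)); print(c.shape)
cv2.imwrite("pics/m7.png",np.hstack(o)[:, :800])
E
```

```text
20.8333
scene [[119.0, 510.0], [121.0, 462.0], [132.0, 113.0], [133.0, 85.0]]
(595, 252, 3)
side [[133.0, 413.0], [132.0, 377.0], [126.0, 127.0], [126.0, 107.0]]
(504, 252, 3)
wrist [[143.0, 111.0], [143.0, 227.0], [144.0, 1223.0], [144.0, 1317.0]]
(560, 280, 3)
```

View pics/m7.png

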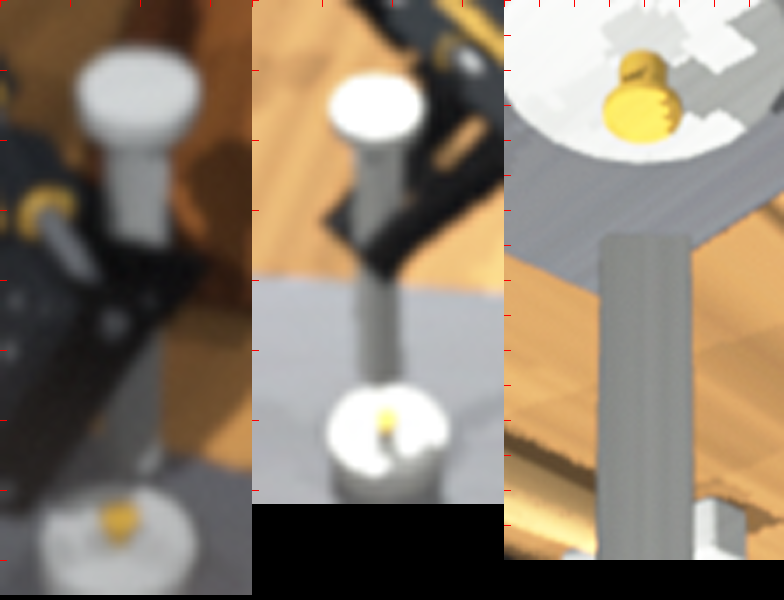

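In the enlarged crops the rod end and rivet columns are:

| View | Rod end | Rivet |
|---|---|---|
| Wrist | 142 | 139 |
| Side | 129 | 135 |
| Scene | about 135 | 119 |

I'll fit the setter's lower end, tilt and rivet position to these edges jointly.

```bash
cat > fit.py <<'E'
from h import *
from scipy.spatial.transform import Rotation as Ro
C={"scene":(262,185,7),"side":(250,122,7),"wrist":(240,40,3.5)}
def cp(n,P): u,v,s=C[n]; return (proj(n,P)-[u,v])*s
sq=np.array([[sx,sy,0] for sx in(-.007,.007) for sy in(-.007,.007)])
th=np.linspace(0,2*np.pi,60); ci=np.c_[.017*np.cos(th),.017*np.sin(th),0*th+.15]
def f(p):
    E=p[:3]; Rr=(Ro.from_rotvec([p[3],p[4],0])*Ro.from_euler('z',.9)).as_matrix()
    B=sq@Rr.T+E; T=ci@Rr.T+E; r=[]
    b=cp("scene",B); r+=[b[:,0].min()-108,b[:,0].max()-162,b[:,1].max()-480]
    b=cp("side",B); r+=[b[:,0].min()-108,b[:,0].max()-150,b[:,1].max()-385]
    b=cp("wrist",B); i=np.argsort(-b[:,1])[:2]; r+=list((np.sort(b[i,0])-[96,188])/2)+[(b[i,1].mean()-236)/2]
    for n,x0,x1,y0 in(("scene",76,201,46),("side",77,173,73)):
        t=cp(n,T); r+=[t[:,0].min()-x0,t[:,0].max()-x1,t[:,1].min()-y0]
    return np.array(r)
def g(p):
    P=[p[0],p[1],.0565]; return np.concatenate([cp("scene",[P])[0]-[119,515],cp("side",[P])[0]-[135,416],(cp("wrist",[P])[0]-[139,112])/2])
r=least_squares(f,[*RV[:2],.08,0,0],x_scale=[.01,.01,.01,.1,.1],loss='soft_l1',f_scale=4);print(r.x,f(r.x).round(1))
q=least_squares(g,RV[:2],x_scale=.01);print(q.x,q.fun.round(1)); print("end-rivet",(r.x[:2]-q.x)*1e3, "gap",r.x[2]-.058)
E
python3 fit.py
```

```text
[ 0.5591 -0.1099  0.0811  0.0101 -0.005 ] [-8.1 -3.6 -0.  -5.  -0.7  9.2  0.  -3.3 16.1  0.3 -2.9  0.4  0.5 -6.1
  1.4]
[ 0.5573 -0.1114] [ 1.  -1.1 -2.9 -0.8  1.3 -4. ]
end-rivet [1.7617 1.4893] gap 0.023057943156603915
```

```bash
sed -i 's/np.argsort(-b\[:,1\])/np.argsort(b[:,1])/' fit.py; python3 fit.py
```

```text
[ 0.5597 -0.109   0.0823  0.0201 -0.0069] [-5.1 -0.5 -3.8 -7.  -2.6  8.2 -1.1 -1.4 -4.9  0.2 -2.8 -2.1  0.2 -6.4
 -1.9]
[ 0.5573 -0.1114] [ 1.  -1.1 -2.9 -0.8  1.3 -4. ]
end-rivet [2.3176 2.4085] gap 0.024319423924932713
```

The fit is now consistent. The lower end is about 3.3 mm off the rivet axis, tilt is about 0.02 rad (all in the tool's pitch plane) and the gap is 24 mm. I'll correct these and take one last check picture.

```bash
python3 - <<'E'
from h import *
p=get_ee_pos();R=get_ee_rot()
Et=R.T@(np.array([.5597,-.1090,.0823])-p)
j=np.array([-np.sin(.9),np.cos(.9),0]); Rn=cv2.Rodrigues(.02*j)[0]@tool(0,.9,dl)
T=np.array([.5573,-.1114,.058+.0205]); servo_line(T-Rn@Et,Rn,velocity=.02); hold(.4)
print(get_ee_pos()-(T-Rn@Et),get_clock(),get_finger_gap(),get_contact_force(),np.abs(get_joint_velocities()).max())
P=[[.5573,-.1114,.0565],T,T+[0,0,.15]]
o=[]
for n,u,v,w,h,s in(("scene",262,185,36,85,7),("side",250,122,36,72,7),("wrist",240,40,80,160,3.5)):
    c=cv2.resize(read_camera(n)[:,:,::-1][v:v+h,u:u+w],None,fx=s,fy=s,interpolation=cv2.INTER_CUBIC)
    q=((proj(n,P)-[u,v])*s);print(n,q.round(0).tolist())
    for t in q: cv2.drawMarker(c,(int(t[0]),int(t[1])),(0,0,255),0,10,1)
    o.append(cv2.copyMakeBorder(c,0,600-c.shape[0],0,0,0))
cv2.imwrite("pics/m8.png",np.hstack(o))
E
```

```text
[-0. -0. -0.] 21.7583 0.013609347624993657 [ 0.2681 -0.2287 -1.6633] 0.0025076430929444936
scene [[120.0, 514.0], [121.0, 465.0], [134.0, 90.0]]
side [[132.0, 415.0], [131.0, 380.0], [125.0, 110.0]]
wrist [[139.0, 139.0], [139.0, 254.0], [139.0, 1338.0]]
```

View pics/m8.png

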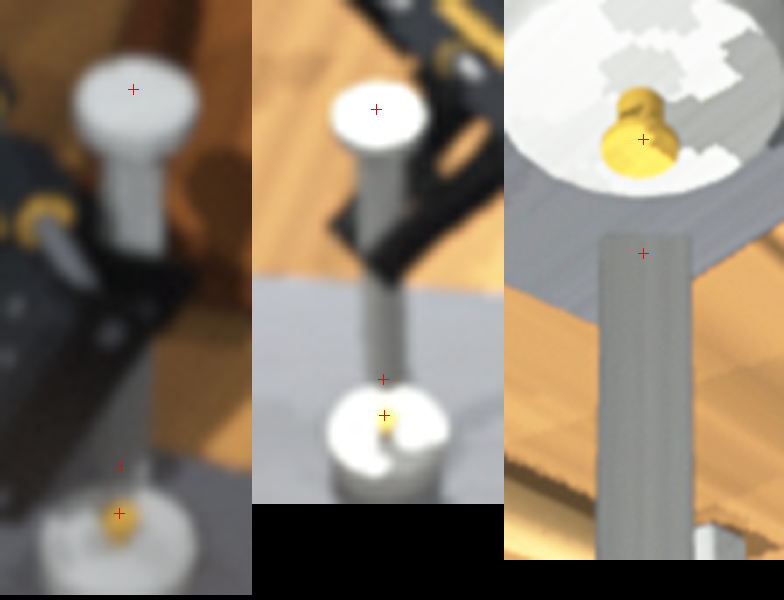

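```bash
python3 - <<'E'
from workcell import *
print(get_finger_gap(),get_clock()); finish_job()
E
```

```text
0.013359559981444145 21.9083
the job is handed in; nothing more can be done
```

The setter is out of the block, upright with its cap on top, and held over the brass rivet. I handed the job in at 21.9 s with the gripper still closed on it.

**What went wrong on the way:** the first grasp closed on nothing, with the finger gap reading 0. In the pictures the fingers ended about 28 mm short of where the tool description puts them. I opened, advanced 34 mm further under a force guard and gripped again, this time with a gap of 13.4 mm on the 14 mm rod.

**Correction at the rivet:** the first placing measured about 3.3 mm off-centre, tilted about 0.02 rad, with a 24 mm gap. I corrected all three.

**Last checks:**
- **Position:** I commanded the lower end to 20.5 mm above the rivet. In the last pictures, the setter looks centred to about 1 mm in the side and wrist views and about 2–3 mm in the scene view. I did not re-fit the gap or tilt after the correction.
- **Uncertainty:** the scene camera disagreed with the other two by up to about 2 mm when I fitted the position.
- **Hold:** the finger gap was steady at 13.4–13.6 mm, the tool force was about the setter's own weight, and the arm was still.
- **Everything else:** the other punches were still in the block in the pictures taken after the pull and above the rivet. I saw no sign of contact with anything else, but took no final overview picture.

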